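# Shift the mixer drive's gear lever through its H-gate

### The arm

A 6-joint arm with a two-finger parallel gripper is mounted at the origin on a cart in front of the work surface, level with it; the furniture and walls round the work are solid. World frame = base frame: x ahead of the robot, y to its left, z up, the work surface at z = 0. Lengths are in m, angles in rad, forces in N, time in s.
With the tool pointing down it reaches from about 0.225 to 0.875 m from the base axis. Payload 3.4 kg.
Tool frame: the origin (TCP) lies on the centre line of the jaws, within the pads' length; the fingertips stand 19 mm ahead of it and the grasp point (between the pads) is the TCP; z points along the fingers, y is the direction in which the jaws open and shut (so a half turn about z gives the same grasp; the last joint's range is limited). The gripper opens to 85 mm and grips with 20 to 120 N. Pads are 22 mm wide; open, the fingers measure 114 mm over their backs; the gripper's body (76 mm by 85 mm) begins 54 mm behind the grasp point. The pads swing forward as they close: fully open they stand 13 mm farther back than shut.
Start: joints at [1.138, 0.276, 1.505, -0, 1.361, -0.121], TCP at [0.176, 0.547, 0.25] pointing down, gripper open.
Joint ranges: [-2.89, 2.89], [-0.75, 2.08], [0.22, 2.7], [-1.18, 4.32], [0.11, 2.71], [-2.7, 2.7]. Speed limits (rad/s): [2.57, 2.57, 3.14, 3.14, 3.14, 3.14].

### API

Orientations are given as a unit quaternion [x, y, z, w].
In Python, from bench import ctrl gives the robot as it stands. The module is installed in compiled form; this text tells all that it offers.
- The arm moves only by the shell command python3 -m pendant 'ROWS' [FORCE]. ROWS is JSON, a list of rows, each a list of 7 numbers: the opening in per cent of the stroke, from 0 (shut) to 100 (fully open), then the shift along the tool's x, y, z in mm, then the turn, a rotation vector about the tool's x, y, z in rad. A call has 1 to 12 rows; each row is the pose to reach, as a shift and turn from the pose commanded when the call began, along the tool's axes at that moment; what a row does not reach only later rows make up. A row lasts 1/12 s, in which the tool goes at most 41.7 mm and 7.16 degrees, less where a joint would pass 70% of its speed; a pose out of reach is approached as far as the arm can. A call with a gripper value outside its range is refused whole. The fingers move at their own pace and stop on an object; FORCE is the grip in N (left out, the last holds). Time passes only in rows, so rows that repeat a pose let the fingers close. It gives the time, the measured TCP pose, the force and the opening at its end, in the units of the state.
- ctrl.get_state(): the state, without advancing time (a new reading comes with each control period).
- ctrl.camera(name): name is "scene" or "top" or "wrist"; returns a dict with "image" (400x640x3 uint8, blue, green, red), "range_z" (400x640 float32, m along the optical axis (not along the pixel's ray), 0 where there is no reading), "camera_matrix" (3x3 intrinsics, pixels), "extrinsics" (4x4, takes a point from camera to world coordinates). Camera axes: x right, y up, looking along -z (the intrinsics and any distortion apply to the point x, -y, -z); pixel columns grow to the right and rows downward; lengths in m; the calibration is good to about 2 mm. The wrist camera is an equidistant fisheye: a pixel r from the principal point sees the ray r / f radians off the axis. A picture is of the moment at which its call begins.
- ctrl.hand_in(): hands the job in, once; it reports no verdict.
The state is a dict: "clock": time; "q": joint angles; "qd": joint speeds; "joint_efforts": joint torques, N m; "ee_pos": TCP position; "tcp_rot": TCP orientation; "ft_force": force on the tool from outside, world axes, zero at the start; "torque": the same for the moment, N m; "gripper_width": opening from 0.0 (shut) to 1.0 (fully open).
Only numpy, scipy, OpenCV 4.12 (cv2) and the standard library are available. Lean on these libraries where they do the work, as an engineer would, in place of code of your own. Each camera call takes 0.05 s, during which the arm holds its last target.

### The job

The upright gear lever of the mixer's drive unit stands in the middle column of its H-shaped gate, which has three columns joined by one cross channel. Push the lever with the shut fingertips, gently and without gripping it, along the gate into the corner slot marked by the one tall index peg, until it is fully home, and then take the hand away. Do not run it into any of the other three corner slots on the way, and leave the film carton, the beaker and the Petri dish where they stand.

Things in the scene. Friction and masses are not known exactly. Their poses are not given: they have to be found in the camera images.
- gate: Drive unit: grey fixed housing, 150 x 150 mm, 75 mm high, flat aluminium top plate, shaft stub on its +x face. Origin: centre of its underside on the bench; x points away from the robot at yaw 0 (yaw varies up to 0.4 rad either way), y left, z up. The H-gate is cut in the top plate. A far or near, left or right slot means +x or -x, +y or -y of this frame.
- gate_center (a point): Middle of the gate, on the top plate. Cross channel along y at x = 0; three columns along x at y = 0 and +-23 mm, each reaching 23 mm far and near. Fixed round-nosed teeth, 10 mm wide, between the columns begin 8 mm from the channel's centre line. The stem has 3 mm play in the channel, 1.5 mm in the columns; pushed sideways slightly off centre it is steered into the channel.
- lever: Steel stem, 10 mm thick, coming up through the gate, with a black barrel-shaped knob, 26 mm across, 48 mm long, from 112 to 160 mm above the pivot along the stem. Origin at the pivot, 15 mm above the bench in the middle of the unit; z runs along the stem. It tilts about the pivot two ways and stays where left; about 2 N at the knob moves it. It cannot be lifted out.
- knob (a point): The middle of the knob, 136 mm from the pivot along the stem, 13 mm inside the knob's side. With e = joint engage and s = joint select it lies at x = 0.136 sin(e), y = 0.136 cos(e) sin(s), z = 0.015 + 0.136 cos(e) cos(s) in the unit's frame (m).
- engage (a joint): Tilt of the lever along the columns: 0 in the cross channel, +0.38 rad fully home at the far (+x of the unit) end, -0.38 rad fully home at the near end, where solid stops are. At the start anywhere between -0.36 and 0.36.
- select (a joint): Tilt of the lever along the cross channel: 0 at the middle column, +0.38 rad at the left column (+y of the unit), -0.38 rad at the right column, where solid stops are. At the start 0.
- index_peg: Dark steel peg with a waist, 16 mm across the head, 24 mm tall, fixed upright on the top plate beside the marked corner slot: at x = +-46 mm, y = +-46 mm in the unit's frame (+x: far slot, -x: near; +y: left column, -y: right). Origin at its foot on the plate. The three other corners carry flat round plugs, 16 mm across, 3 mm high.
- film_box: Loose carton of sealing film, 56 x 118 x 56 mm high, standing to the right of the unit. Leave it alone. Origin at the centre of its underside.
- beaker_2: Loose empty beaker, 55 mm across, 68 mm high, standing to the left of the unit. Leave it alone. Origin at the centre of its underside.
- dish_3: Loose Petri dish, 61 mm across, 16 mm high, lying on the far side of the unit. Leave it alone. Origin at the centre of its underside.

How it is judged:
By the outcome, as a careful person would: the job done as asked, in the order asked, and still so for the second after the job is handed in, with the robot touching nothing.
It also fails if it takes over 48 s, if anything falls off the work surface, if the arm or the gripper's body presses on something with over 40 N, if the wrist force passes 120 N, or if a joint passes its speed limit or range.

## Working session

There is one attempt and no reset: what is moved stays moved. The work goes in short steps, Python scripts to look and compute and a shell command to move; the robot and the scene stay as the last step left them, time stands still between calls to the robot, and variables do not carry over. Pictures are saved under pics/ and viewed, and the job is handed in when it is done.

```bash
mkdir -p pics; python3 - <<'E'
from bench import ctrl
import cv2,numpy as np
s=ctrl.get_state();print(s)
for n in("scene","top"):
    c=ctrl.camera(n);cv2.imwrite(f"pics/{n}0.png",c["image"]);np.savez(f"{n}0.npz",**c);print(n,c["camera_matrix"],c["extrinsics"])
E
```

```text
{'clock': 0.0, 'q': array([ 1.13803915e+00,  2.76598248e-01,  1.50616311e+00,  1.05051924e-05,
        1.36069563e+00, -1.21016022e-01]), 'qd': array([-0.00066762, -0.00052296,  0.00076848,  0.00090811,  0.00079014,
       -0.00071309]), 'joint_efforts': array([ 1.71274522e-03, -4.16782093e+01, -2.45810062e+01,  7.84544773e-05,
        1.09973652e-02, -5.90131421e-06]), 'ee_pos': array([0.17615842, 0.546819  , 0.24942588]), 'tcp_rot': array([ 1.55241200e-01,  9.87876157e-01, -8.95259806e-04, -2.59760182e-04]), 'ft_force': array([ 0.74838399,  0.08794466, -0.19062849]), 'torque': array([-0.03030894, -0.00880499, -0.0204097 ]), 'gripper_width': 1.0010349240270717}
scene [[432.78916103   0.         318.22616206]
 [  0.         432.78916103 193.6473468 ]
 [  0.           0.           1.        ]] [[ 0.44186512  0.45795421 -0.77138392 -0.04240184]
 [-0.89687592  0.20710972 -0.39079298 -0.35762961]
 [-0.01920418  0.86451345  0.50224267  0.5404835 ]
 [ 0.          0.          0.          1.        ]]
top [[426.84047417   0.         319.95276296]
 [  0.         426.84047417 199.83433036]
 [  0.           0.           1.        ]] [[-6.48276423e-04  9.87312839e-01 -1.58785821e-01  4.78225940e-01]
 [-9.99376573e-01 -6.24469316e-03 -3.47486535e-02 -4.44051894e-02]
 [-3.52993605e-02  1.58664303e-01  9.86701370e-01  9.61105793e-01]
 [ 0.00000000e+00  0.00000000e+00  0.00000000e+00  1.00000000e+00]]
```

View pics/scene0.png

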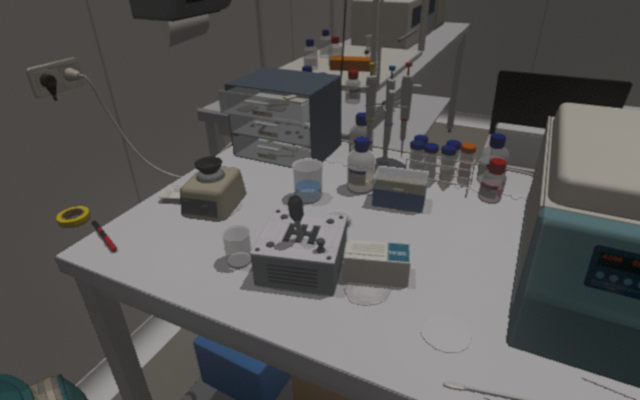

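View pics/top0.png

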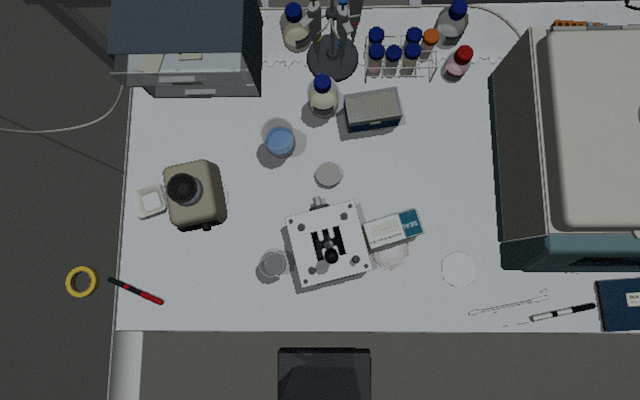

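```bash
python3 - <<'E'
import cv2,numpy as np
a=np.load("top0.npz")["image"][185:305,260:440];b=np.load("scene0.npz")["image"][180:300,220:420]
cv2.imwrite("pics/topz.png",cv2.resize(a,None,fx=4.4,fy=4.4,interpolation=2))
cv2.imwrite("pics/scenez.png",cv2.resize(b,None,fx=4,fy=4,interpolation=2))
E
```

```text
(no output)
```

View pics/topz.png

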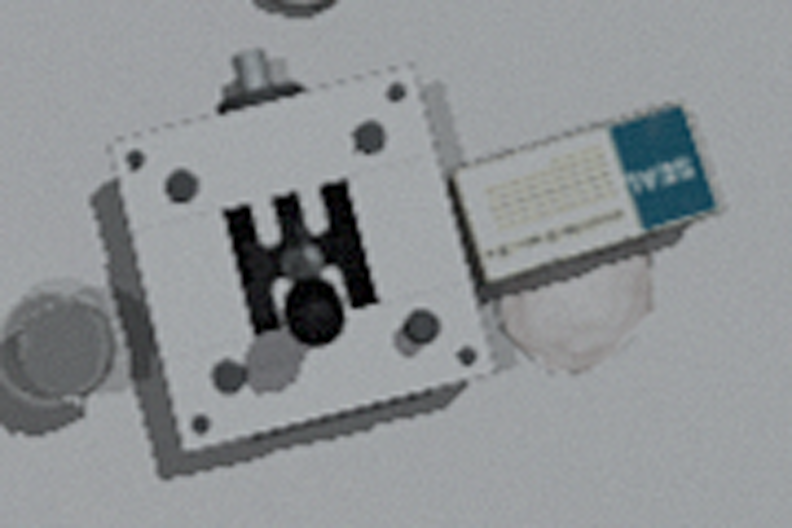

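View pics/scenez.png

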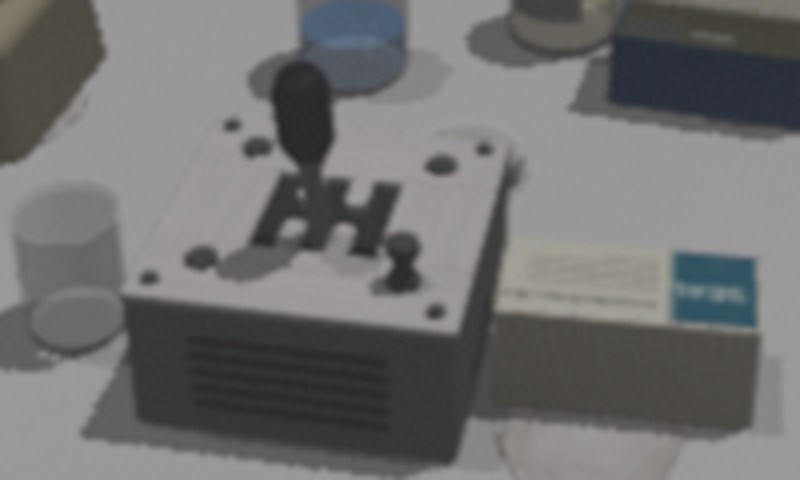

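```bash
cat > h.py <<'E'
import numpy as np,cv2
def ray(c,u,v):
    K=c["camera_matrix"];E=c["extrinsics"]
    d=np.array([(u-K[0,2])/K[0,0],-(v-K[1,2])/K[1,1],-1.]);return E[:3,3],E[:3,:3]@d
def onz(c,u,v,z):
    o,d=ray(c,u,v);return o+d*(z-o[2])/d[2]
def world(c):
    v,u=np.mgrid[0:400,0:640];K=c["camera_matrix"];E=c["extrinsics"];r=c["range_z"]
    p=np.stack([(u-K[0,2])/K[0,0]*r,-(v-K[1,2])/K[1,1]*r,-r],-1)
    return p@E[:3,:3].T+E[:3,3]
E
python3 - <<'E'
from h import *
c=dict(np.load("top0.npz"));g=cv2.cvtColor(c["image"],6)
def f(u,v):return 260+(u+.5)/4.4-.5,185+(v+.5)/4.4-.5
P={}
for n,(u,v) in dict(FL=(181,186),FR=(369,137),NL=(229,376)).items():
    u,v=f(u,v);u0,v0=int(round(u)),int(round(v))
    w=g[v0-5:v0+6,u0-5:u0+6].astype(float);w=np.clip(np.percentile(w,75)-15-w,0,None)
    if n=="NL": w[:,9:]=0
    y,x=np.mgrid[v0-5:v0+6,u0-5:u0+6];uu,vv=(w*x).sum()/w.sum(),(w*y).sum()/w.sum()
    P[n]=onz(c,uu,vv,.078);print(n,u,v,uu,vv,P[n])
# screws
print("FL-FR",np.linalg.norm(P["FL"]-P["FR"]),"FL-NL",np.linalg.norm(P["FL"]-P["NL"]))
ctr=(P["FR"]+P["NL"])/2
d=P["FL"]-P["FR"];e=P["FL"]-P["NL"]
print("yaw",np.arctan2(-d[0],d[1]),np.arctan2(e[1],e[0]),"c",ctr)
W=world(c)
# plate outline by height
m=(abs(W[...,2]-.075)<.006)&(c["range_z"]>0)
m=m.astype(np.uint8);m[:185]=0;m[305:]=0;m[:,:270]=0;m[:,390:]=0
k=max(cv2.findContours(m,0,2)[0],key=cv2.contourArea);r=cv2.minAreaRect(k);print(r,onz(c,*r[0],.075),)
bp=[onz(c,*q,.075) for q in cv2.boxPoints(r)];print(np.round(bp,4))
kp=W[(W[...,2]>.1)&(W[...,2]<.2)&(c["range_z"]>0)];kp=kp[(abs(kp[:,0]-ctr[0])<.08)&(abs(kp[:,1]-ctr[1])<.08)];print("knob",len(kp),kp.mean(0),kp.min(0),kp.max(0))
K=np.load("top0.npz")["image"]
yaw=np.arctan2(-d[0],d[1]);R=np.array([[np.cos(yaw),-np.sin(yaw)],[np.sin(yaw),np.cos(yaw)]])
print("knobpts local",((kp[:,:2]-ctr[:2])@R).mean(0))
for z in(.13,.14,.15):print((onz(c,*f(314,312),z)[:2]-ctr[:2])@R)
# bounds of others
for n,(z0,z1) in dict(box=(.045,.065),).items():
    q=W[(W[...,2]>z0)&(W[...,2]<z1)&(abs(W[...,0]-ctr[0])<.2)&(abs(W[...,1]-ctr[1])<.25)];print(n,(q[:,:2]-ctr[:2])@R if len(q)<5 else (((q[:,:2]-ctr[:2])@R).min(0),((q[:,:2]-ctr[:2])@R).max(0)))
E
```

```text
FL 300.75 226.88636363636363 300.7511724856696 227.0059927045336 [0.56338074 0.02667492 0.078     ]
FR 343.47727272727275 215.75 343.4300445930881 215.9314381270903 [ 0.58611752 -0.06214854  0.078     ]
NL 311.6590909090909 270.0681818181818 311.6562176165803 270.1981865284974 [0.47477241 0.00375877 0.078     ]
FL-FR 0.09168734571002801 FL-NL 0.09152369277964026
yaw 0.25059629925618065 0.25307780070227787 c [ 0.53044497 -0.02919489  0.078     ]
((327.3563232421875, 243.01129150390625), (72.61100769042969, 73.06169128417969), 75.49983215332031) [ 0.5302454  -0.02846802  0.075     ]
[[ 0.5848  0.0646  0.075 ]
 [ 0.6228 -0.0839  0.075 ]
 [ 0.4771 -0.1191  0.075 ]
 [ 0.4403  0.0254  0.075 ]]
knob 184 [ 0.50243976 -0.03773571  0.16149292] [ 0.4882572  -0.08792068  0.10009607] [ 0.5171919  -0.02320891  0.17271062]
knobpts local [-0.02924842 -0.00132927]
[-0.02844514 -0.00012272]
[-0.02875695 -0.00014273]
[-0.02906876 -0.00016274]
box (array([-0.0758129 , -0.19964709]), array([0.18880621, 0.22861399]))
```

```bash
cat >> h.py <<'E'
from scipy.spatial.transform import Rotation as Ro
C=np.array([.5304,-.0288]);YAW=.251
RG=np.array([[np.cos(YAW),-np.sin(YAW)],[np.sin(YAW),np.cos(YAW)]])
def go(s,x,y,z):
    """local mm target for TCP -> tool shift mm, rotvec"""
    R=Ro.from_quat(s["tcp_rot"]);t=np.r_[C+RG@np.array([x,y])/1e3,z/1e3]
    Rt=Ro.from_matrix(np.c_[np.r_[-RG[:,0],0],np.r_[RG[:,1],0],[0,0,-1]])
    print("shift",np.round(R.inv().apply(t-s["ee_pos"])*1e3,1),"turn",np.round((R.inv()*Rt).as_rotvec(),3))
def where(s):
    l=RG.T@(s["ee_pos"][:2]-C)*1e3
    print("t",round(s["clock"],2),"local",np.round(l,1),"z",round(s["ee_pos"][2]*1e3,1),"F local",np.round(np.r_[RG.T@s["ft_force"][:2],s["ft_force"][2]],2),"q",np.round(s["q"],2),"g",round(s["gripper_width"],2))
E
python3 - <<'E'
from h import *;from bench import ctrl
s=ctrl.get_state();where(s);go(s,-75,0,249)
E
```

```text
t 0.1 local [-200.1  645.6] z 249.5 F local [-0.62  0.38 -0.29] q [ 1.14  0.28  1.51 -0.    1.36 -0.12] g 1.0
shift [-450.3 -479.3    1.2] turn [-0.002 -0.001 -0.563]
```

```bash
python3 -m pendant '[[0,-10,-11,0,0,0,-0.03],[0,-30,-32,0,0,0,-0.08],[0,-55,-58,0,0,0,-0.13],[0,-80,-85,0,0,0,-0.18],[0,-105,-112,0,0,0,-0.23],[0,-130,-138,0,0,0,-0.28],[0,-155,-165,0,0,0,-0.33],[0,-180,-192,0,0,0,-0.38],[0,-205,-218,0,0,0,-0.43],[0,-230,-245,0,0,0,-0.48],[0,-250,-266,0,0,0,-0.52],[0,-265,-282,0,0,0,-0.56]]'
python3 - <<'E'
from h import *;from bench import ctrl
s=ctrl.get_state();where(s);go(s,-75,0,249)
E
```

```text
clock: 1.1
ee_pos: [0.3425, 0.1953, 0.2501]
tcp_rot: [-0.124, 0.992, -0.0, -0.0]
ft_force: [0.3, 1.0, -0.4]
gripper_width: 0.003
t 1.1 local [-126.4  263.7] z 250.1 F local [ 0.53  0.86 -0.37] q [ 0.34 -0.    1.84 -0.    1.3  -1.48] g 0.0
shift [ -52.  -263.6    1.3] turn [-0.001 -0.    -0.002]
```

```bash
python3 -m pendant '[[0,-3,-15,0,0,0,0],[0,-8,-40,0,0,0,0],[0,-14,-70,0,0,0,0],[0,-20,-100,0,0,0,0],[0,-26,-130,0,0,0,0],[0,-32,-160,0,0,0,0],[0,-38,-190,0,0,0,0],[0,-43,-218,0,0,0,0],[0,-48,-240,0,0,0,0],[0,-51,-256,0,0,0,0],[0,-52,-263.6,1,0,0,0],[0,-52,-263.6,1,0,0,0]]'
python3 - <<'E'
from h import *;from bench import ctrl
s=ctrl.get_state();where(s);go(s,-75,0,149)
for n in("scene","wrist"):
    c=ctrl.camera(n);cv2.imwrite(f"pics/{n}1.png",c["image"])
E
```

```text
clock: 2.1
ee_pos: [0.4576, -0.0463, 0.2487]
tcp_rot: [-0.123, 0.992, 0.0, -0.0]
ft_force: [-0.2, 0.2, 0.4]
gripper_width: -0.004
t 2.1 local [-74.9   1.1] z 248.7 F local [-0.12  0.27  0.38] q [-0.25  0.1   1.73 -0.    1.31 -2.07] g -0.0
shift [ 0.  -1.2 99.7] turn [ 0.    -0.001 -0.005]
```

View pics/scene1.png

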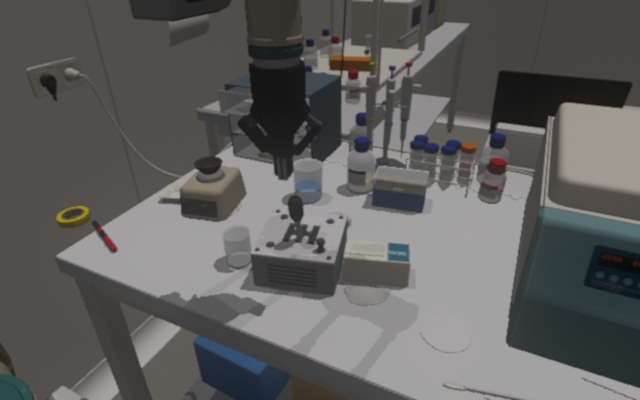

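View pics/wrist1.png

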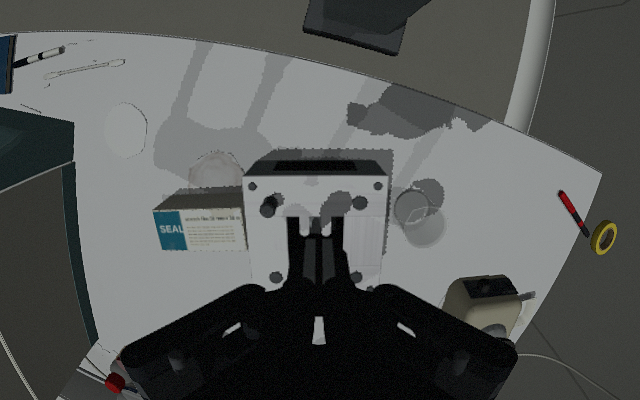

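```bash
python3 -m pendant '[[0,0,-0.4,10,0,0,0],[0,0,-0.8,30,0,0,-0.003],[0,0,-1.2,55,0,0,-0.005],[0,0,-1.2,75,0,0,-0.005],[0,0,-1.2,90,0,0,-0.005],[0,0,-1.2,100,0,0,-0.005],[0,0,-1.2,100,0,0,-0.005],[0,0,-1.2,100,0,0,-0.005]]'
python3 - <<'E'
from h import *;from bench import ctrl
s=ctrl.get_state();where(s);go(s,-24,0,149)
E
```

```text
clock: 2.87
ee_pos: [0.4567, -0.0453, 0.1487]
tcp_rot: [-0.127, 0.992, 0.0, -0.001]
ft_force: [0.2, 0.2, -0.3]
gripper_width: -0.002
t 2.87 local [-75.5   2.4] z 148.7 F local [ 0.3   0.18 -0.29] q [-0.25  0.19  1.9   0.    1.05 -2.08] g -0.0
shift [-51.5  -2.5  -0.4] turn [ 0.001 -0.001  0.004]
```

```bash
python3 -m pendant '[[0,-4,-1,0,0,0,0],[0,-9,-2,0,0,0,0],[0,-14,-2,0,0,0,0],[0,-18,-2,0,0,0,0],[0,-22,-2,0,0,0,0],[0,-26,-2,0,0,0,0],[0,-29,-2,0,0,0,0],[0,-32,-2,0,0,0,0],[0,-34,-2,0,0,0,0],[0,-34,-2,0,0,0,0]]'
python3 - <<'E'
from h import *;from bench import ctrl
s=ctrl.get_state();where(s);go(s,-24,0,149)
c=ctrl.camera("top");cv2.imwrite("pics/top2.png",cv2.resize(c["image"][160:310,230:430],None,fx=4,fy=4,interpolation=2))
c=ctrl.camera("scene");cv2.imwrite("pics/scene2.png",cv2.resize(c["image"][130:280,200:400],None,fx=4,fy=4,interpolation=2))
where(ctrl.get_state())
E
```

```text
clock: 3.7
ee_pos: [0.4914, -0.0396, 0.1493]
tcp_rot: [-0.126, 0.992, 0.0, 0.0]
ft_force: [-2.2, 0.1, 0.3]
gripper_width: -0.005
t 3.7 local [-40.4  -0.7] z 149.3 F local [-2.09  0.64  0.31] q [-0.22  0.24  1.83  0.    1.07 -2.05] g -0.0
shift [-16.4   0.7   0.3] turn [0.    0.    0.002]
t 3.8 local [-40.7  -0.8] z 149.2 F local [-1.22 -0.53  0.57] q [-0.22  0.24  1.83  0.    1.07 -2.05] g -0.0
```

View pics/top2.png

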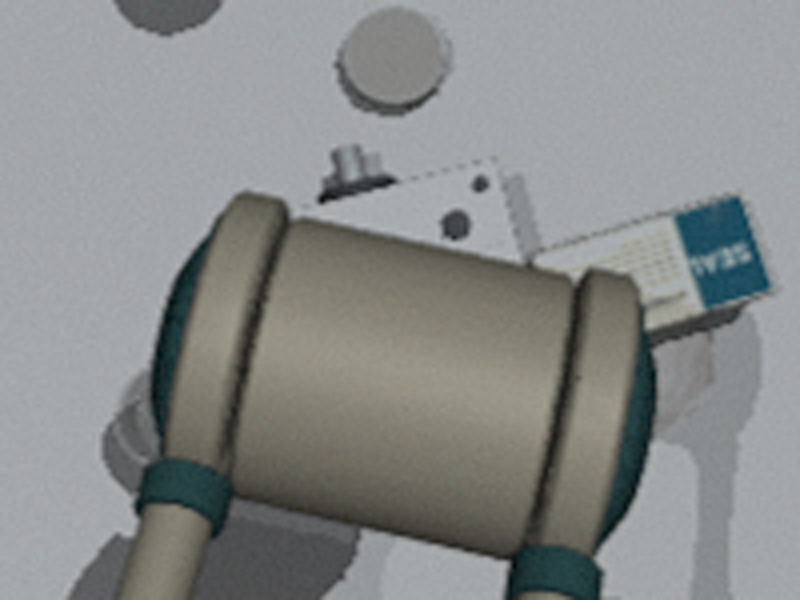

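View pics/scene2.png

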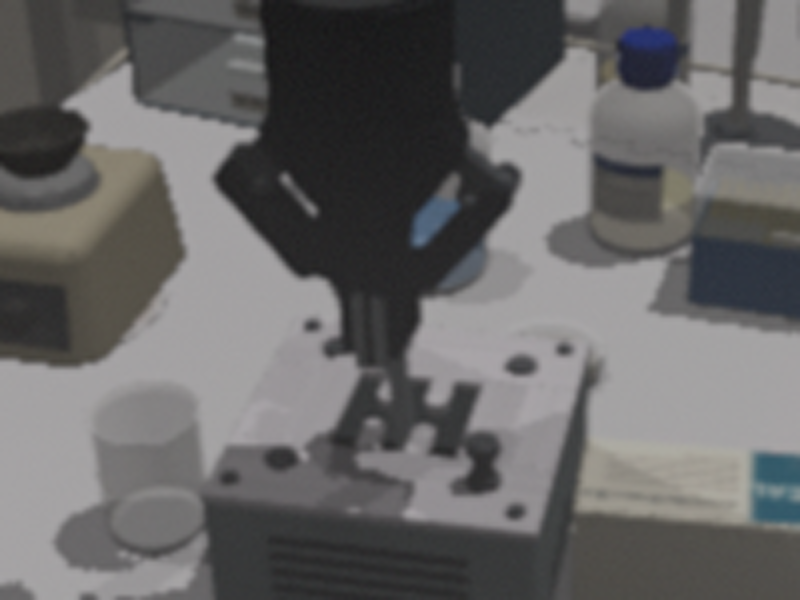

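```bash
python3 -m pendant '[[0,-2,0,0,0,0,0],[0,-5,0.5,0,0,0,0],[0,-8,0.7,0,0,0,0],[0,-11,0.7,0,0,0,0],[0,-13,0.7,0,0,0,0],[0,-15,0.7,0,0,0,0],[0,-16,0.7,0,0,0,0],[0,-16,0.7,0,0,0,0]]'
python3 - <<'E'
from h import *;from bench import ctrl
where(ctrl.get_state())
c=ctrl.camera("scene");cv2.imwrite("pics/scene3.png",cv2.resize(c["image"][130:280,200:400],None,fx=4,fy=4,interpolation=2))
E
```

```text
clock: 4.47
ee_pos: [0.5066, -0.0349, 0.1493]
tcp_rot: [-0.126, 0.992, 0.0, 0.0]
ft_force: [-0.6, -0.4, 0.5]
gripper_width: -0.0
t 4.47 local [-24.6  -0. ] z 149.3 F local [-0.73 -0.26  0.54] q [-0.21  0.26  1.8   0.    1.08 -2.03] g -0.0
```

View pics/scene3.png

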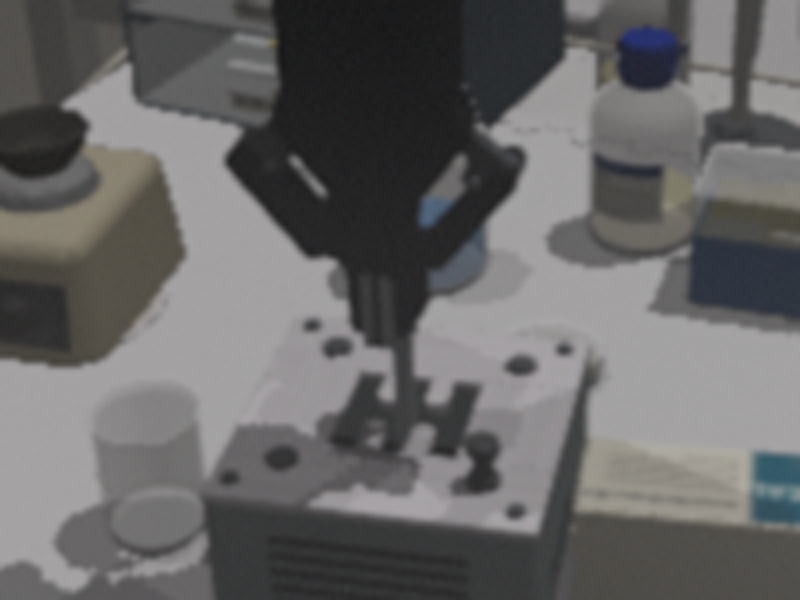

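```bash
python3 -m pendant '[[0,6,0,0,0,0,0],[0,18,0,0,0,0,0],[0,28,4,0,0,0,0],[0,30,18,0,0,0,0],[0,30,38,0,0,0,0],[0,30,55,0,0,0,0],[0,22,58,0,0,0,0],[0,6,58,0,0,0,0],[0,-10,58,0,0,0,0],[0,-21,58,0,0,0,0],[0,-24.6,58,0,0,0,0],[0,-24.6,58,0,0,0,0]]'
python3 - <<'E'
from h import *;from bench import ctrl
where(ctrl.get_state())
c=ctrl.camera("scene");np.savez("s4.npz",**c);cv2.imwrite("pics/scene4.png",cv2.resize(c["image"][130:280,200:400],None,fx=4,fy=4,interpolation=2))
W=world(c);m=(W[...,2]>.105)&(W[...,2]<.18);L=(W[...,:2]-C)@RG*1e3
m&=(abs(L[...,0])<60)&(abs(L[...,1])<28);print(m.sum(),L[m].mean(0),L[m].min(0),L[m].max(0),W[m][:,2].min(),W[m][:,2].max())
# rays from knob silhouette and plane z
v,u=np.nonzero(m);print("px",u.min(),u.max(),v.min(),v.max())
E
```

```text
clock: 5.52
ee_pos: [0.5163, 0.0275, 0.1491]
tcp_rot: [-0.126, 0.992, 0.0, 0.0]
ft_force: [0.4, -0.1, 0.5]
gripper_width: 0.003
t 5.52 local [ 0.4 58. ] z 149.1 F local [ 0.35 -0.19  0.48] q [-0.08  0.27  1.78  0.    1.09 -1.91] g 0.0
405 [-8.17859369 -3.40013409] [-15.00909088 -14.69542102] [ 4.83188034 27.67864786] 0.10532991082264104 0.17953167681330984
px 281 307 185 220
```

View pics/scene4.png

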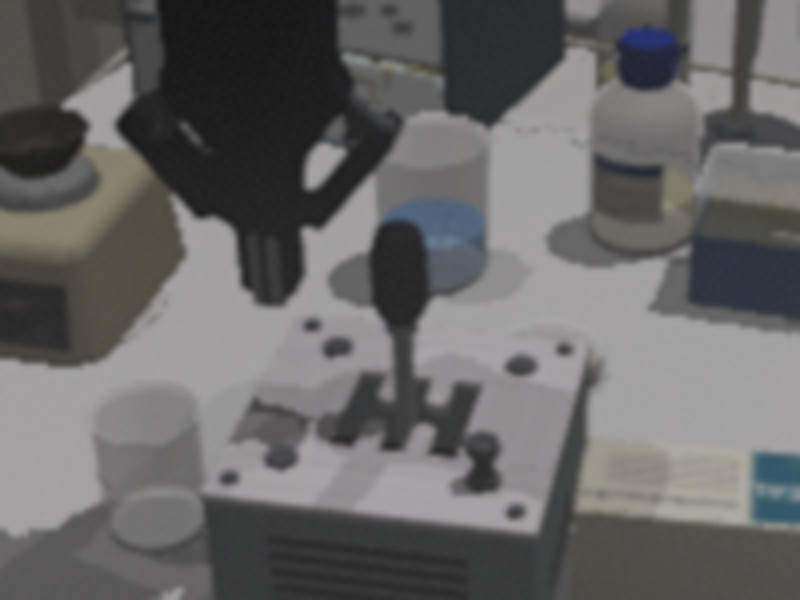

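```bash
python3 - <<'E'
from h import *
c=dict(np.load("s4.npz"));g=cv2.cvtColor(c["image"],6)
sub=g[183:214,288:312];m=(sub<45).astype(np.uint8)
n,l,st,ce=cv2.connectedComponentsWithStats(m);i=1+st[1:,4].argmax();print(st[i],ce[i])
u,v=ce[i]+[288,183]
def loc(u,v,y):
    o,d=ray(c,u,v);ol=RG.T@(o[:2]-C);dl=RG.T@d[:2];t=(y-ol[1])/dl[1];return (ol+t*dl)*1e3,(o+t*d)[2]*1e3
print(u,v,loc(u,v,0))
K=c["camera_matrix"];E=c["extrinsics"]
for x in(-6,-3,0,3,6):
    p=np.r_[C+RG@[x/1e3,0],.151];q=E[:3,:3].T@(p-E[:3,3]);print(x,K[0,2]+K[0,0]*q[0]/-q[2],K[1,2]-K[1,1]*q[1]/-q[2])
# plate reference: plugs in scene vs predicted
for x,y in((46,46),(46,-46),(-46,46)):
    p=np.r_[C+RG@[x/1e3,y/1e3],.078];q=E[:3,:3].T@(p-E[:3,3]);print("plug",K[0,2]+K[0,0]*q[0]/-q[2],K[1,2]-K[1,1]*q[1]/-q[2])
E
```

```text
[  5   3  13  25 264] [11.29924242 14.84848485]
299.29924242424244 197.84848484848484 (array([2.95199192, 0.        ]), np.float64(147.9428709115438))
-6 297.99453073475837 198.91607591087867
-3 298.4107347322165 198.05668022019356
0 298.8241862150457 197.2029680386171
3 299.2349123983863 196.3548831711719
6 299.6429401397753 195.5123701612747
plug 283.3479983743723 215.3532539835556
plug 329.4072913452028 219.95477479531544
plug 269.2595934501607 243.0552806388706
```

```bash
python3 -m pendant '[[0,0,-5,0,0,0,0],[0,0,-13,0,0,0,0],[0,0.4,-20,0,0,0,0],[0,0.4,-25,0,0,0,0],[0,0.4,-29,0,0,0,0],[0,0.4,-32,0,0,0,0],[0,0.4,-35,0,0,0,0],[0,0.4,-38,0,0,0,0],[0,0.4,-41,0,0,0,0],[0,0.4,-44,0,0,0,0],[0,0.4,-46,0,0,0,0],[0,0.4,-46,0,0,0,0]]'
python3 - <<'E'
from h import *;from bench import ctrl
where(ctrl.get_state())
c=ctrl.camera("scene");cv2.imwrite("pics/scene5.png",cv2.resize(c["image"][130:280,200:400],None,fx=4,fy=4,interpolation=2))
E
```

```text
clock: 6.57
ee_pos: [0.5268, -0.0178, 0.1493]
tcp_rot: [-0.126, 0.992, -0.0, -0.0]
ft_force: [-1.1, -0.1, 1.7]
gripper_width: -0.001
t 6.57 local [-0.7 11.5] z 149.3 F local [-1.12  0.17  1.68] q [-0.17  0.28  1.76 -0.    1.09 -1.99] g -0.0
```

View pics/scene5.png

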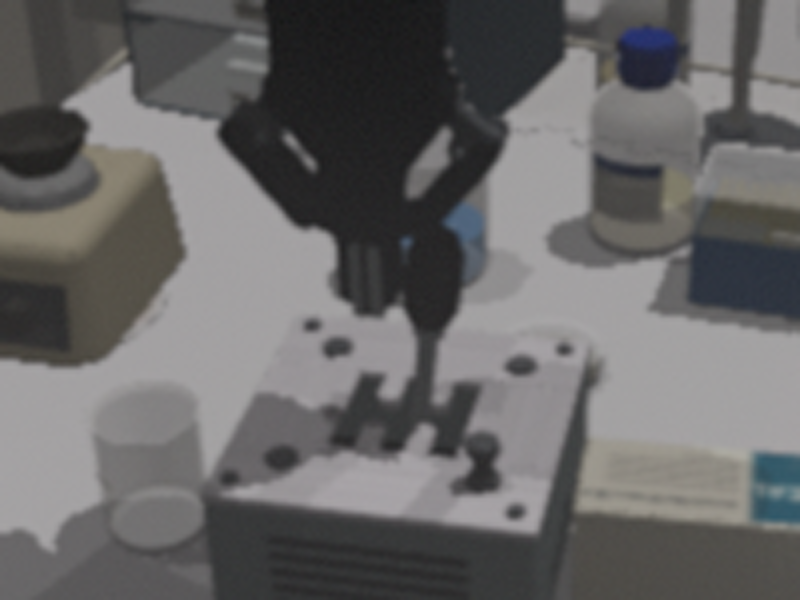

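```bash
python3 -m pendant '[[0,-0.4,-3,0,0,0,0],[0,-0.7,-6,0,0,0,0],[0,-0.7,-9,0,0,0,0],[0,-0.7,-12,0,0,0,0],[0,-0.7,-15,0,0,0,0],[0,-0.7,-18,0,0,0,0],[0,-0.7,-20,0,0,0,0],[0,-0.7,-22,0,0,0,0],[0,-0.7,-22,0,0,0,0]]'
python3 - <<'E'
from h import *;from bench import ctrl
where(ctrl.get_state())
c=ctrl.camera("scene");cv2.imwrite("pics/scene6.png",cv2.resize(c["image"][130:280,200:400],None,fx=4,fy=4,interpolation=2))
E
```

```text
clock: 7.37
ee_pos: [0.5333, -0.039, 0.1493]
tcp_rot: [-0.126, 0.992, -0.0, 0.0]
ft_force: [0.1, 0.1, -1.0]
gripper_width: 0.0
t 7.37 local [  0.3 -10.6] z 149.3 F local [ 0.13  0.07 -1.  ] q [-0.2   0.29  1.75 -0.    1.1  -2.03] g 0.0
```

View pics/scene6.png

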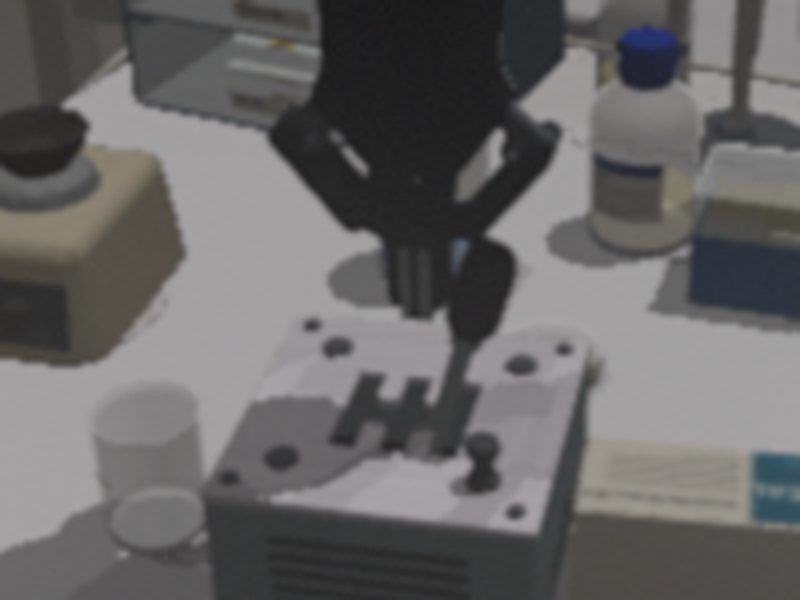

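```bash
python3 -m pendant '[[0,0,-1.5,0,0,0,0],[0,0,-3,0,0,0,0],[0,0,-4.5,0,0,0,0],[0,0,-4.5,0,0,0,0]]'; python3 -c "
from h import *;from bench import ctrl
where(ctrl.get_state())"
python3 -m pendant '[[0,0,-1,0,0,0,0],[0,0,-2,0,0,0,0],[0,0,-2,0,0,0,0]]'; python3 - <<'E'
from h import *;from bench import ctrl
where(ctrl.get_state())
c=ctrl.camera("scene");cv2.imwrite("pics/scene7.png",cv2.resize(c["image"][130:280,200:400],None,fx=4,fy=4,interpolation=2))
E
```

```text
clock: 7.75
ee_pos: [0.5342, -0.043, 0.1493]
tcp_rot: [-0.126, 0.992, -0.0, 0.0]
ft_force: [-0.3, 1.2, -1.0]
gripper_width: 0.0
t 7.75 local [  0.2 -14.7] z 149.3 F local [ 0.04  1.18 -1.03] q [-0.21  0.3   1.75  0.    1.1  -2.03] g 0.0
clock: 8.0
ee_pos: [0.5346, -0.0449, 0.1493]
tcp_rot: [-0.126, 0.992, -0.0, 0.0]
ft_force: [-0.5, 0.8, -0.9]
gripper_width: -0.001
t 8.0 local [  0.1 -16.6] z 149.3 F local [-0.25  0.86 -0.85] q [-0.21  0.3   1.74 -0.    1.1  -2.04] g -0.0
```

View pics/scene7.png

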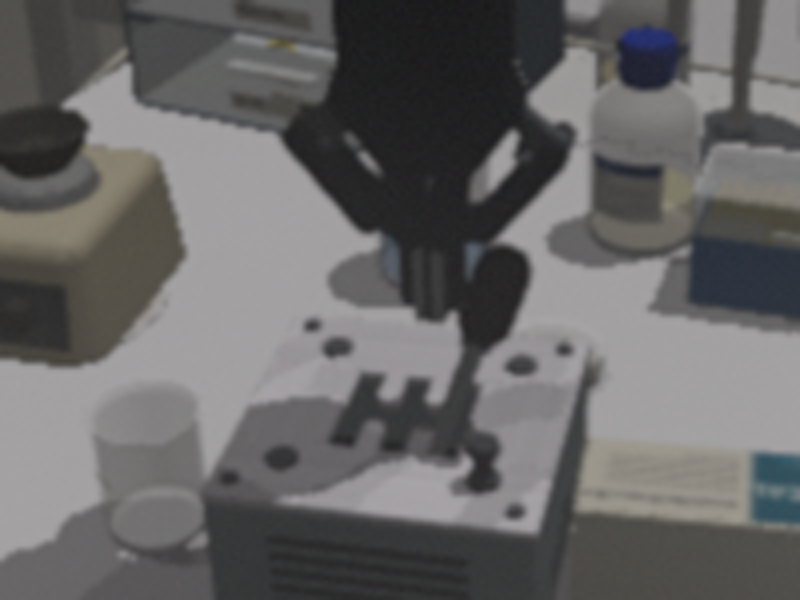

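Still moving lightly; push a little farther until the stop shows in the force.

```bash
python3 -m pendant '[[0,0,-1,0,0,0,0],[0,0,-2,0,0,0,0],[0,0,-2,0,0,0,0]]'; python3 -m pendant '[[0,0,-0.7,0,0,0,0],[0,0,-1.5,0,0,0,0],[0,0,-1.5,0,0,0,0]]';  python3 -c "
from h import *;from bench import ctrl
where(ctrl.get_state())"
```

```text
clock: 8.3
ee_pos: [0.5351, -0.0469, 0.1493]
tcp_rot: [-0.126, 0.992, -0.0, 0.0]
ft_force: [-1.1, 0.6, -0.8]
gripper_width: 0.001
clock: 8.55
ee_pos: [0.5355, -0.0483, 0.1493]
tcp_rot: [-0.126, 0.992, -0.0, -0.0]
ft_force: [-0.7, 0.6, -0.9]
gripper_width: -0.005
t 8.55 local [  0.  -20.2] z 149.3 F local [-0.49  0.76 -0.91] q [-0.22  0.3   1.74 -0.    1.1  -2.04] g -0.0
```

```bash
python3 -m pendant '[[0,0,-1,0,0,0,0],[0,0,-1.5,0,0,0,0],[0,0,-1.5,0,0,0,0]]'; python3 - <<'E'
from h import *;from bench import ctrl
where(ctrl.get_state())
c=ctrl.camera("scene");np.savez("s8.npz",**c);cv2.imwrite("pics/scene8.png",cv2.resize(c["image"][180:260,250:360],None,fx=7,fy=7,interpolation=2))
K=c["camera_matrix"];E=c["extrinsics"]
for s in(-.30,-.34,-.38):
  for r in(.112,.136,.16):
    p=np.r_[C+RG@[0,r*np.sin(s)],.015+r*np.cos(s)];q=E[:3,:3].T@(p-E[:3,3]);u,v=K[0,2]+K[0,0]*q[0]/-q[2]+.5,K[1,2]-K[1,1]*q[1]/-q[2]+.8;print(s,r,u,v,"zoom",(u-250)*7+3,(v-180)*7+3)
E
```

```text
clock: 8.8
ee_pos: [0.5358, -0.0497, 0.1493]
tcp_rot: [-0.126, 0.992, -0.0, 0.0]
ft_force: [-0.1, 1.2, -0.6]
gripper_width: 0.003
t 8.8 local [  0.1 -21.6] z 149.3 F local [ 0.22  1.15 -0.64] q [-0.22  0.3   1.74 -0.    1.1  -2.05] g 0.0
-0.3 0.112 317.9469119783179 213.5850507691673 zoom 478.6283838482255 238.09535538417117
-0.3 0.136 321.62783120555576 202.99268004191168 zoom 504.39481843889035 163.94876029338178
-0.3 0.16 325.4350240462062 192.03693895965378 zoom 531.0451683234434 87.25857271757647
-0.34 0.112 320.28779984340053 214.47466621281404 zoom 495.01459890380374 244.3226634896983
-0.34 0.136 324.51886035407574 204.08969894984594 zoom 524.6320224785302 171.62789264892157
-0.34 0.16 328.8953025593154 193.3478981849985 zoom 555.2671179152077 96.43528729498959
-0.38 0.112 322.59786232363575 215.44061397821122 zoom 511.18503626545026 251.08429784747852
-0.38 0.136 327.37124759808796 205.28258843854525 zoom 544.5987331866157 179.97811906981673
-0.38 0.16 332.30862248349297 194.77558401690757 zoom 579.1603573844508 106.42908811835301
```

View pics/scene8.png

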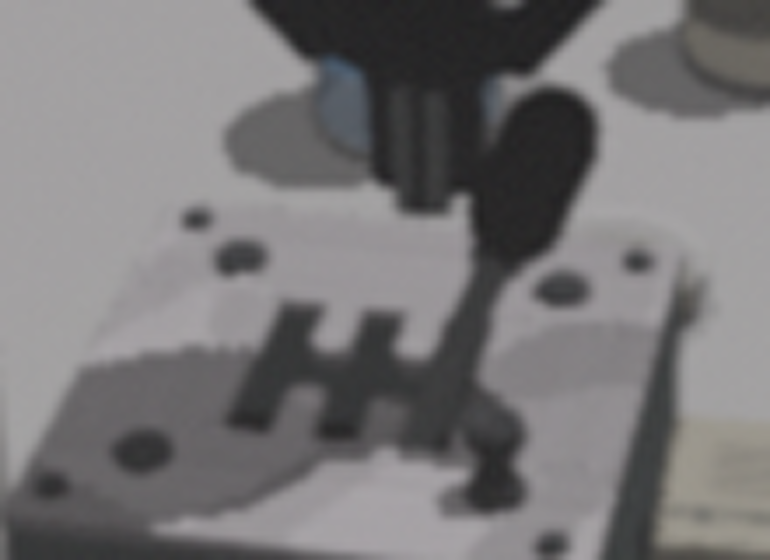

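```bash
python3 -m pendant '[[0,0,-0.7,0,0,0,0],[0,0,-1.4,0,0,0,0],[0,0,-1.4,0,0,0,0]]'; python3 -m pendant '[[0,0,-0.5,0,0,0,0],[0,0,-1,0,0,0,0],[0,0,-1,0,0,0,0]]';  python3 -c "
from h import *;from bench import ctrl
where(ctrl.get_state())"
```

```text
clock: 9.1
ee_pos: [0.5362, -0.0511, 0.1493]
tcp_rot: [-0.126, 0.992, 0.0, 0.0]
ft_force: [-0.2, 0.8, 0.4]
gripper_width: -0.002
clock: 9.35
ee_pos: [0.5364, -0.052, 0.1493]
tcp_rot: [-0.126, 0.992, 0.0, 0.0]
ft_force: [0.4, 0.8, -0.6]
gripper_width: 0.002
t 9.35 local [  0.1 -24. ] z 149.3 F local [ 0.55  0.73 -0.61] q [-0.23  0.3   1.74  0.    1.1  -2.05] g 0.0
```

```bash
python3 -m pendant '[[0,0,-0.5,0,0,0,0],[0,0,-1,0,0,0,0],[0,0,-1,0,0,0,0]]';  python3 - <<'E'
from h import *;from bench import ctrl
where(ctrl.get_state())
c=ctrl.camera("scene");np.savez("s9.npz",**c);cv2.imwrite("pics/scene9.png",cv2.resize(c["image"][180:260,250:360],None,fx=7,fy=7,interpolation=2))
E
```

```text
clock: 9.6
ee_pos: [0.5366, -0.0528, 0.1493]
tcp_rot: [-0.126, 0.992, 0.0, -0.0]
ft_force: [0.8, 1.3, -0.0]
gripper_width: 0.002
t 9.6 local [  0.  -24.8] z 149.3 F local [ 1.07  1.03 -0.01] q [-0.23  0.3   1.74  0.    1.1  -2.05] g 0.0
```

View pics/scene9.png

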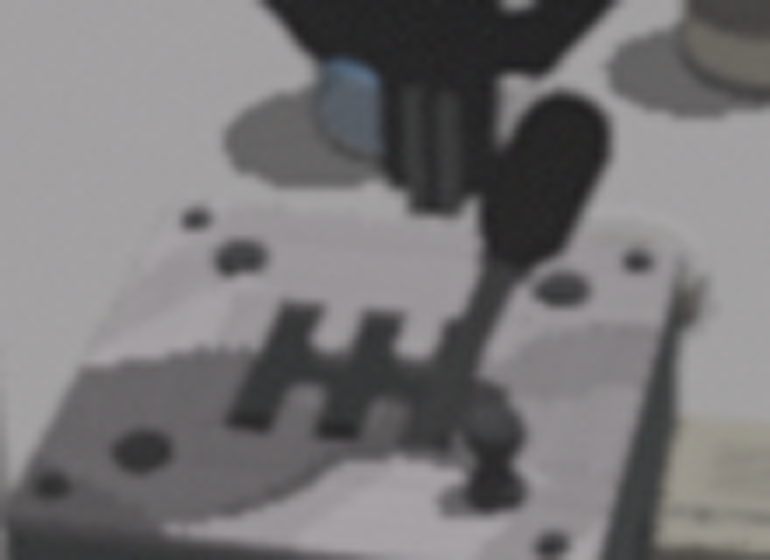

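```bash
python3 -m pendant '[[0,0,-0.5,0,0,0,0],[0,0,-1,0,0,0,0],[0,0,-1,0,0,0,0]]'; python3 -m pendant '[[0,0,-0.5,0,0,0,0],[0,0,-1,0,0,0,0],[0,0,-1,0,0,0,0]]';  python3 -c "
from h import *;from bench import ctrl
where(ctrl.get_state())"
```

```text
clock: 9.9
ee_pos: [0.5367, -0.0534, 0.1491]
tcp_rot: [-0.126, 0.992, 0.001, -0.0]
ft_force: [-1.1, 4.1, -0.9]
gripper_width: 0.005
clock: 10.15
ee_pos: [0.5368, -0.054, 0.149]
tcp_rot: [-0.126, 0.992, 0.001, -0.0]
ft_force: [-1.8, 5.8, -0.9]
gripper_width: -0.003
t 10.15 local [ -0.1 -26. ] z 149.0 F local [-0.3   6.09 -0.94] q [-0.23  0.3   1.74  0.    1.1  -2.05] g -0.0
```

```bash
python3 -m pendant '[[0,0,6,0,0,0,0],[0,0,18,0,0,0,0],[0,-6,26,0,0,0,0],[0,-22,28,0,0,0,0],[0,-40,26,0,0,0,0],[0,-47,18,0,0,0,0],[0,-47,5,0,0,0,0],[0,-47,-8,0,0,0,0],[0,-47,-18,0,0,0,0],[0,-47,-22,0,0,0,0],[0,-47,-22,0,0,0,0]]';  python3 - <<'E'
from h import *;from bench import ctrl
where(ctrl.get_state())
c=ctrl.camera("scene");cv2.imwrite("pics/scene10.png",cv2.resize(c["image"][130:280,200:400],None,fx=4,fy=4,interpolation=2))
E
```

```text
clock: 11.07
ee_pos: [0.5879, -0.0663, 0.1492]
tcp_rot: [-0.125, 0.992, -0.0, -0.0]
ft_force: [0.6, -0.4, -0.5]
gripper_width: -0.002
t 11.07 local [ 46.4 -50.6] z 149.2 F local [ 0.52 -0.52 -0.5 ] q [-0.23  0.37  1.62 -0.    1.15 -2.05] g -0.0
```

View pics/scene10.png

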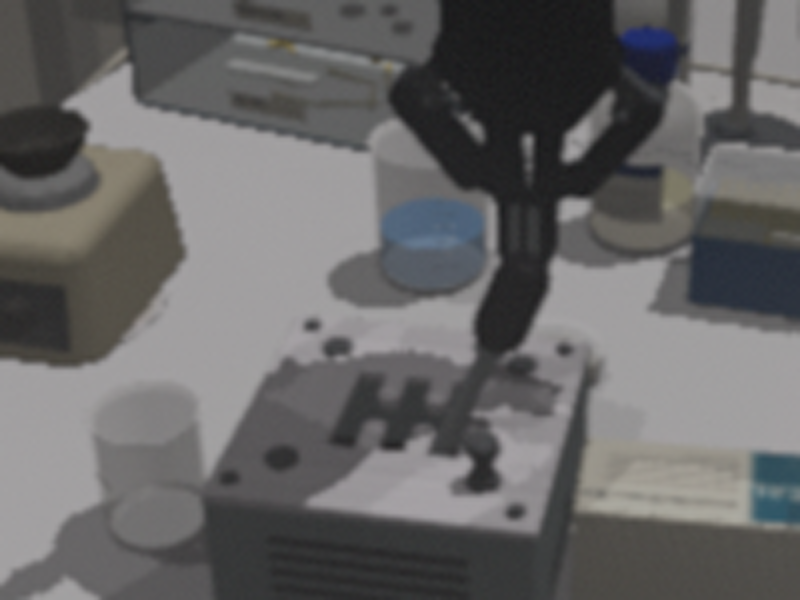

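```bash
python3 -m pendant '[[0,5,1,0,0,0,0],[0,13,2,0,0,0,0],[0,19,2,0,0,0,0],[0,24,2,0,0,0,0],[0,28,2,0,0,0,0],[0,31,2,0,0,0,0],[0,34,2,0,0,0,0],[0,37,2,0,0,0,0],[0,40,2,0,0,0,0],[0,43,2,0,0,0,0],[0,46,2,0,0,0,0],[0,46,2,0,0,0,0]]';  python3 - <<'E'
from h import *;from bench import ctrl
where(ctrl.get_state())
c=ctrl.camera("scene");cv2.imwrite("pics/scene11.png",cv2.resize(c["image"][130:280,200:400],None,fx=4,fy=4,interpolation=2))
E
```

```text
clock: 12.12
ee_pos: [0.5424, -0.074, 0.1492]
tcp_rot: [-0.126, 0.992, 0.0, -0.0]
ft_force: [0.2, 1.3, 1.4]
gripper_width: 0.0
t 12.12 local [  0.3 -46.8] z 149.2 F local [0.52 1.16 1.41] q [-0.26  0.31  1.72 -0.    1.11 -2.09] g 0.0
```

View pics/scene11.png

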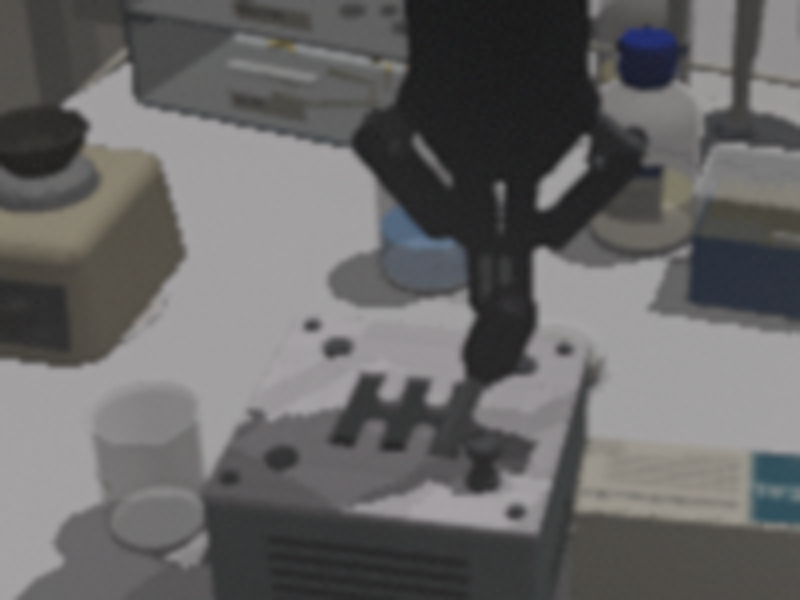

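```bash
python3 -m pendant '[[0,2,0,0,0,0,0],[0,4,0,0,0,0,0],[0,6,0,0,0,0,0],[0,8,0,0,0,0,0],[0,10,0,0,0,0,0],[0,12,0,0,0,0,0],[0,14,0,0,0,0,0],[0,16,0,0,0,0,0],[0,18,0,0,0,0,0],[0,20,0,0,0,0,0],[0,20,0,0,0,0,0]]';  python3 - <<'E'
from h import *;from bench import ctrl
where(ctrl.get_state())
c=ctrl.camera("scene");cv2.imwrite("pics/scene12.png",cv2.resize(c["image"][130:280,200:400],None,fx=4,fy=4,interpolation=2))
E
```

```text
clock: 13.08
ee_pos: [0.5233, -0.0791, 0.1493]
tcp_rot: [-0.126, 0.992, -0.0, -0.0]
ft_force: [1.2, 0.2, -0.3]
gripper_width: -0.003
t 13.08 local [-19.4 -46.9] z 149.3 F local [ 1.2  -0.06 -0.34] q [-0.28  0.29  1.76 -0.    1.1  -2.11] g -0.0
```

View pics/scene12.png

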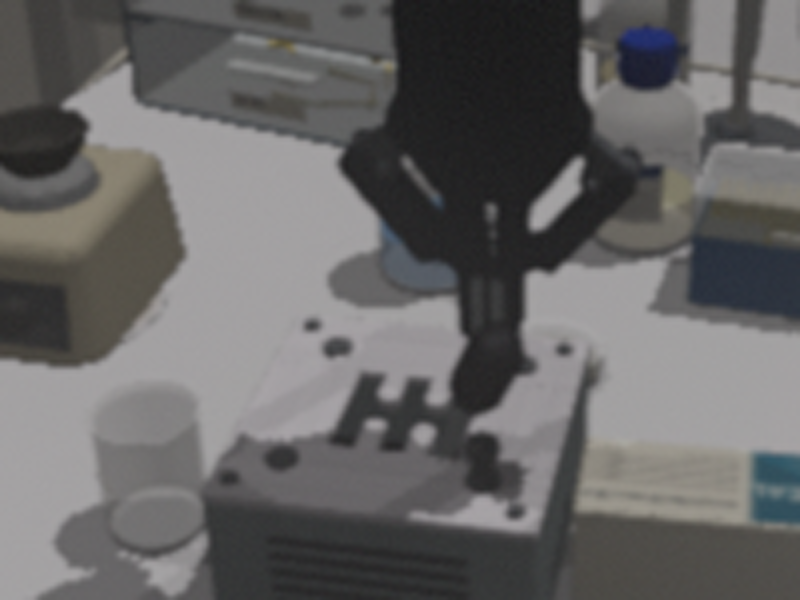

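```bash
for i in 1; do :; done; python3 -m pendant '[[0,1.5,0,0,0,0,0],[0,3,0,0,0,0,0],[0,3,0,0,0,0,0]]'; python3 -m pendant '[[0,1,0,0,0,0,0],[0,2,0,0,0,0,0],[0,2,0,0,0,0,0]]'; python3 -c "
from h import *;from bench import ctrl
where(ctrl.get_state())"
```

```text
clock: 13.38
ee_pos: [0.5206, -0.0798, 0.1493]
tcp_rot: [-0.126, 0.992, 0.0, -0.0]
ft_force: [0.8, 1.0, -0.2]
gripper_width: -0.001
clock: 13.63
ee_pos: [0.5188, -0.0803, 0.1493]
tcp_rot: [-0.126, 0.992, 0.0, -0.0]
ft_force: [1.1, 0.4, 0.8]
gripper_width: -0.0
t 13.63 local [-24. -47.] z 149.3 F local [1.15 0.15 0.77] q [-0.29  0.28  1.77  0.    1.09 -2.11] g -0.0
```

```bash
python3 -m pendant '[[0,1,0,0,0,0,0],[0,2,0,0,0,0,0],[0,2,0,0,0,0,0]]'; python3 -m pendant '[[0,0.7,0,0,0,0,0],[0,1.4,0,0,0,0,0],[0,1.4,0,0,0,0,0]]'; python3 - <<'E'
from h import *;from bench import ctrl
where(ctrl.get_state())
c=ctrl.camera("scene");cv2.imwrite("pics/scene13.png",cv2.resize(c["image"][180:260,250:360],None,fx=7,fy=7,interpolation=2))
E
```

```text
clock: 13.88
ee_pos: [0.5168, -0.0807, 0.1493]
tcp_rot: [-0.126, 0.992, 0.0, -0.0]
ft_force: [1.3, 1.1, -0.3]
gripper_width: 0.001
clock: 14.13
ee_pos: [0.5157, -0.0811, 0.1493]
tcp_rot: [-0.126, 0.992, 0.0, 0.0]
ft_force: [0.3, 0.9, -0.8]
gripper_width: 0.003
t 14.13 local [-27.2 -47. ] z 149.3 F local [ 0.51  0.84 -0.84] q [-0.29  0.28  1.77  0.    1.09 -2.11] g 0.0
```

View pics/scene13.png

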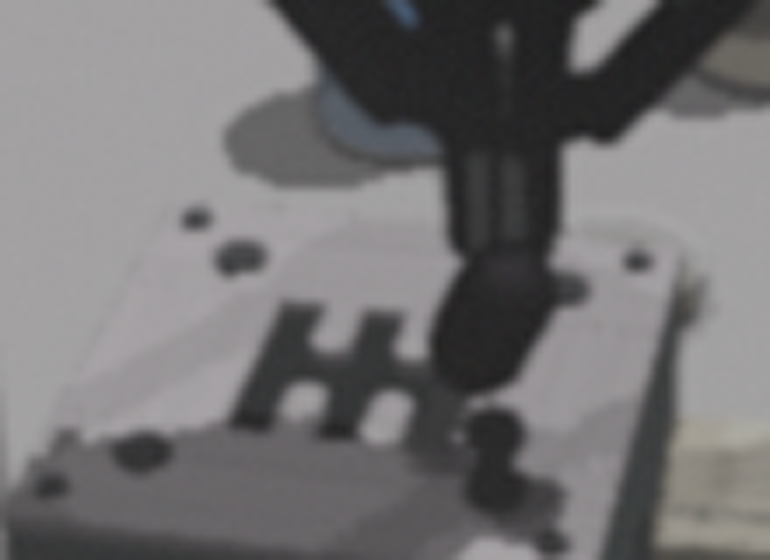

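```bash
python3 -m pendant '[[0,0.7,0,0,0,0,0],[0,1.4,0,0,0,0,0],[0,1.4,0,0,0,0,0]]'; python3 -m pendant '[[0,0.5,0,0,0,0,0],[0,1,0,0,0,0,0],[0,1,0,0,0,0,0]]';python3 -m pendant '[[0,0.5,0,0,0,0,0],[0,1,0,0,0,0,0],[0,1,0,0,0,0,0]]'; python3 -c "
from h import *;from bench import ctrl
where(ctrl.get_state())"
```

```text
clock: 14.43
ee_pos: [0.5149, -0.0813, 0.1494]
tcp_rot: [-0.126, 0.992, 0.0, 0.001]
ft_force: [3.7, 0.8, -0.2]
gripper_width: 0.003
clock: 14.68
ee_pos: [0.5143, -0.0815, 0.1495]
tcp_rot: [-0.126, 0.992, 0.0, 0.001]
ft_force: [5.5, 2.6, -1.0]
gripper_width: -0.003
clock: 14.93
ee_pos: [0.5139, -0.0817, 0.1497]
tcp_rot: [-0.126, 0.992, 0.0, 0.002]
ft_force: [5.2, 3.1, -1.9]
gripper_width: 0.002
t 14.93 local [-29.1 -47.1] z 149.7 F local [ 5.8   1.74 -1.92] q [-0.29  0.27  1.78  0.    1.09 -2.12] g 0.0
```

```bash
python3 -m pendant '[[0,-6,0,0,0,0,0],[0,-18,0,0,0,0,0],[0,-30,0,-4,0,0,0],[0,-38,0,-20,0,0,0],[0,-40,0,-45,0,0,0],[0,-40,0,-70,0,0,0],[0,-40,10,-92,0,0,0],[0,-38,30,-104,0,0,0],[0,-30,55,-110,0,0,0],[0,-20,82,-110,0,0,0],[0,-10,110,-110,0,0,0],[0,0,138,-110,0,0,0]]' && python3 -m pendant '[[0,10,28,0,0,0,0],[0,20,55,0,0,0,0],[0,28,82,0,0,0,0],[0,35,110,0,0,0,0],[0,42,138,0,0,0,0],[0,48,165,0,0,0,0],[0,53,190,0,0,0,0],[0,56,210,0,0,0,0],[0,58,225,0,0,0,0],[0,60,230,0,0,0,0],[0,60,230,0,0,0,0]]';  python3 - <<'E'
from h import *;from bench import ctrl
where(ctrl.get_state())
c=ctrl.camera("top");np.savez("t14.npz",**c);cv2.imwrite("pics/top14.png",cv2.resize(c["image"][160:310,240:440],None,fx=4,fy=4,interpolation=2))
c=ctrl.camera("scene");np.savez("s14.npz",**c);cv2.imwrite("pics/scene14.png",cv2.resize(c["image"][170:300,220:420],None,fx=4,fy=4,interpolation=2))
for n,off in(("t14",(0,0)),("s14",(.5,.8))):
  c=np.load(n+".npz");K=c["camera_matrix"];E=c["extrinsics"]
  for e in(-.38,-.34,-.30):
   for r in(.136,.16):
    s=-.38;p=np.r_[C+RG@[r*np.sin(e),r*np.cos(e)*np.sin(s)],.015+r*np.cos(e)*np.cos(s)];q=E[:3,:3].T@(p-E[:3,3]);u,v=K[0,2]+K[0,0]*q[0]/-q[2]+off[0],K[1,2]-K[1,1]*q[1]/-q[2]+off[1]
    a,b=(240,160) if n=="t14" else (220,170);print(n,e,r,"zoom",round((u-a)*4+1.5),round((v-b)*4+1.5))
E
```

```text
clock: 15.93
ee_pos: [0.4766, 0.0523, 0.2591]
tcp_rot: [-0.126, 0.992, -0.0, -0.001]
ft_force: [0.8, 0.5, 0.2]
gripper_width: -0.003
clock: 16.85
ee_pos: [0.3613, 0.2597, 0.2591]
tcp_rot: [-0.127, 0.992, -0.001, -0.001]
ft_force: [-0.9, -0.1, 0.6]
gripper_width: -0.003
t 16.85 local [-92.2 321.5] z 259.1 F local [-0.89  0.17  0.57] q [ 0.47  0.07  1.74 -0.    1.33 -1.36] g -0.0
t14 -0.38 0.136 zoom 470 404
t14 -0.38 0.16 zoom 495 417
t14 -0.34 0.136 zoom 469 393
t14 -0.34 0.16 zoom 493 404
t14 -0.3 0.136 zoom 468 382
t14 -0.3 0.16 zoom 492 391
s14 -0.38 0.136 zoom 400 222
s14 -0.38 0.16 zoom 415 194
s14 -0.34 0.136 zoom 404 212
s14 -0.34 0.16 zoom 419 182
s14 -0.3 0.136 zoom 408 203
s14 -0.3 0.16 zoom 424 171
```

View pics/top14.png

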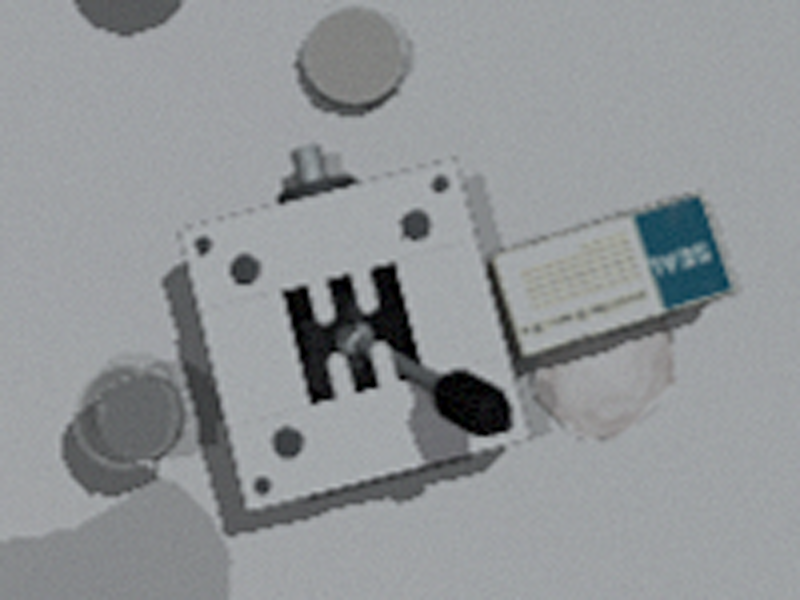

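View pics/scene14.png

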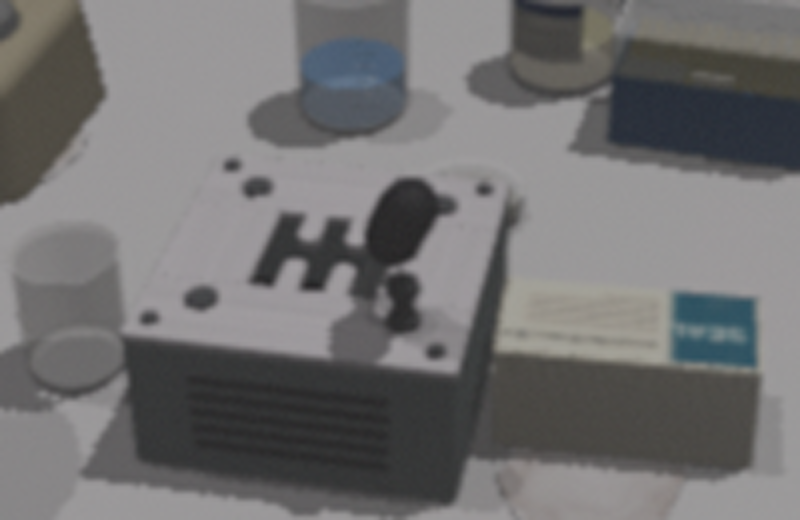

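```bash
python3 -c "
from bench import ctrl
ctrl.hand_in()"
```

```text
the job is handed in; nothing more can be done
```

The lever is home in the near-right slot, the corner marked by the index peg, and I handed the job in at about 17 s of the 48 s allowed.

**Moves:** I pushed the lever with the shut fingertips in three stages. It went up the middle column into the cross channel, right along the channel to its stop, and then near into the slot until it met the solid stop. I felt each stop as the force rose to about 6 N. The hand then backed off, lifted and moved well to the left of the unit.

**Checks:**
- **Lever position:** The knob's middle appears within about 1 pixel of where a fully home lever should show, both tilts at -0.38 rad, in the top and scene views. I read its position by eye from enlarged pictures.
- **Other slots:** The pictures taken during the pushes show the lever staying in the channel and the right column, clear of the other three corners.
- **Loose things:** The carton, beaker and Petri dish look unmoved against the first pictures. I compared pixel positions only for the beaker.
- **Disagreement:** The fingers stopped about 4 mm farther along at the last stop than I had worked out beforehand. I put that down to the knob tapering where the tips touched it, since the pictures and the force both showed it home.

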